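# Find and mark the slot that takes the feeler blade

### The arm

A 6-joint arm with a two-finger parallel gripper is mounted at the origin on the work surface. World frame = base frame: x ahead of the robot, y to its left, z up, the work surface at z = 0. Lengths are in m, angles in rad, forces in N, time in s.
With the tool pointing down it reaches from about 0.4 to 0.825 m from the base axis. Payload 7 kg.
Tool frame: the origin (TCP) lies at the centre of the arm's flange, where the gripper is bolted on; the fingertips stand 178 mm ahead of it and the grasp point (between the pads) lies 159 mm ahead of it; z points along the fingers, y is the direction in which the jaws open and shut (so a half turn about z gives the same grasp; the last joint's range is limited). The gripper opens to 88 mm and grips with 3 to 60 N. Pads are 19 mm wide; open, the fingers measure 130 mm over their backs; the gripper's body (78 mm by 193 mm) begins 47 mm behind the grasp point.
Start: joints at [1.512, 0.359, 0.012, 0, -1.224, -0.288], TCP at [0.229, 0.635, 0.405] pointing down, gripper open.
Joint ranges: [-3.07, 3.07], [-1.43, 2.12], [-1.02, 1.25], [-3.03, 1.67], [-3.05, -0], [-3.03, 3.03]. Speed limits (rad/s): [2.39, 2.39, 3.01, 3.14, 3.14, 3.14].

### API

Orientations are given as [roll, pitch, yaw] about the fixed x, y, z axes, in that order (R = Rz(yaw) Ry(pitch) Rx(roll)).
In Python, from station import * gives the robot as it stands.
- The arm moves only by the tool send_rows, never from a script. Its argument "motion" is a list of rows, each an object with "offset": the shift along the tool's x, y, z in cm, a list of three; "turn": the turn about the tool's z in degrees. In form: [{"offset": [x, y, z], "turn": turn}, ...]. A call has 1 to 8 rows; each row is the pose to reach, as a shift and turn from the pose commanded when the call began, along the tool's axes at that moment; what a row does not reach only later rows make up. A row lasts 1/10 s, in which the tool goes at most 50 mm and 8.59 degrees, less where a joint would pass 70% of its speed; a pose out of reach is approached as far as the arm can. A call with a gripper value outside its range is refused whole. "hand" is the opening, from -1 (shut) to 1 (fully open), set as the call begins (left out, the last holds). The fingers move at their own pace and stop on an object; "squeeze" is the grip in N (left out, the last holds). Time passes only in rows, so rows that repeat a pose let the fingers close. It gives the time, the measured TCP pose, the force and the opening at its end, in the units of the state.
- get_state(): the state, without advancing time (a new reading comes with each control period).
- grab_frame(name): name is "scene" or "top"; returns a dict with "frame" (420x560x3 uint8, blue, green, red), "range_z" (420x560 float32, m along the optical axis (not along the pixel's ray), 0 where there is no reading), "vertical_fov" (degrees; the focal length in pixels is half the picture's height over the tangent of half this angle, whatever the lens; pixels are square), "cx", "cy" (the principal point, pixels), "cam_to_world" (4x4, takes a point from camera to world coordinates). Camera axes: x right, y up, looking along -z (the intrinsics and any distortion apply to the point x, -y, -z); pixel columns grow to the right and rows downward; lengths in m; the calibration is good to about 2 mm. A picture is of the moment at which its call begins.
- job_done(): hands the job in, once; it reports no verdict.
The state is a dict: "t": time; "q": joint angles; "qd": joint speeds; "joint_efforts": joint torques, N m; "eef_pos": TCP position; "ee_rot": TCP orientation; "force": force on the tool from outside, world axes, zero at the start; "moment": the same for the moment, N m; "width": finger opening in m.
Only numpy, scipy, OpenCV 4.12 (cv2) and the standard library are available. Lean on these libraries where they do the work, as an engineer would, in place of code of your own. Each camera call takes 0.05 s, during which the arm holds its last target. There are 200 camera calls.

### The job

The three light-bar slots of the black sprung fixture look alike, but only one is wide all the way down; in the other two the feeler blade jams part-way. Take the gauge from its grey stand and slide its blade gently into the slots to feel which one it fits, never forcing a jam. Leave the gauge standing fully home in that slot, collar down on the fixture, to mark it for the next bar, with everything else on the bench left alone.

Things in the scene. Friction and masses are not known exactly. Their poses are not given: they have to be found in the camera images.
- gauge: Feeler gauge, about 70 g, upright, blade down. Origin: centre of the blade's bottom edge, z up. Steel blade 22 (x) x 5 (y) x 36 (z) mm; yellow collar 34 x 24 x 8 mm (z 36 to 44); orange handle 26 (x) x 14 (y) x 45 mm (z 44 to 89), gripped across its 14 mm (fingers closing along y). A half turn about z makes no difference.
- collar (a point): Centre of the underside of the gauge's yellow collar, 36 mm above the blade's bottom edge; axes as the gauge. It rests on the fixture's top when the blade is fully home.
- stand_top (a point): Centre of the top of the fixed grey stand (60 x 50 mm, 52 mm high, on a foot 80 x 70 mm), at the mouth of the loose through slot 28 (x) x 10 (y) mm in which the gauge hangs at the start, its collar on the stand's top; z up.
- fixture: Slot fixture, fixed to the bench: base 96 (x) x 170 (y) x 10 mm, origin at the centre of its underside. Four posts 60 mm high at x +-37, y +-60 mm carry the sprung black head 60 (x) x 150 (y) x 46 mm, top 75 mm above the bench. Pressed, the head sinks: from 4 N on, then 1 mm for every 2 N, hard stop at 12 mm; it springs back.
- slot_left (a point): Centre of the mouth of the slot at the head's +y end, level with the head's top (rides with the head), framed in amber; axes as the fixture. Each slot: 29 (x) x 8.5 (y) mm, square-edged, right through the 46 mm deep head. Two of the three, different each run and not visible, have a step 14 mm below the top narrowing the gap to 3 mm, where the blade stops.
- slot_mid (a point): The same for the middle slot, 45 mm from its neighbours. In the one wide slot the blade goes down its whole 36 mm.
- slot_right (a point): The same for the slot at the -y end.
- tape: Bystander: roll of cream tape lying flat, 56 mm across, 16 mm high; origin at the centre of its underside.
- speaker: Bystander: small round loudspeaker on a 56 mm square black plate, 29 mm high; origin at the centre of its underside.
- module: Bystander: round dark circuit module 52 mm across, 8 mm high; origin at the centre of its underside.
Things that resemble listed ones, but are neither listed nor needed, are in the scene too. Leave any blue look-alike of the gauge alone. Of the things that look like the part that bears stand_top, the smaller one is meant.

How it is judged:
By the outcome, as a careful person would: the job done as asked, in the order asked, and still so for the second after the job is handed in, with the robot touching nothing.
It also fails if it takes over 51 s, if anything falls off the work surface, if the arm or the gripper's body presses on something with over 40 N, if the wrist force passes 120 N, or if a joint passes its speed limit or range.

## Working session

There is one attempt and no reset: what is moved stays moved. The work goes in short steps, Python scripts to look and compute and a tool call to move; the robot and the scene stay as the last step left them, time stands still between calls to the robot, and variables do not carry over. Pictures are saved under pics/ and viewed, about 8 in all and at most 12, crops included, and the job is handed in when it is done.

Besides the shell and the picture viewer there is one more tool, called after "Call:" by a JSON object that holds its "api" and its "payload", one argument or row to a line. send_rows: Moves the arm, as the interface text tells. Its arguments: {"type":"object","properties":{"motion":{"type":"array"},"hand":{"type":"number"},"squeeze":{"type":"number"}},"required":["motion"]}

```bash
ls; mkdir -p pics; python3 - <<'E'
from station import *
import cv2,numpy as np
np.set_printoptions(precision=4,suppress=True)
for n in("scene","top"):
    f=grab_frame(n); cv2.imwrite(f"pics/{n}0.png",f["frame"]); np.savez(f"{n}0.npz",**f)
    print({k:v for k,v in f.items() if k not in("frame","range_z")})
s=get_state();print(s)
E
```

```text
pics
{'vertical_fov': 55.40408755383717, 'cx': 273.94550901305416, 'cy': 209.78147322939594, 'cam_to_world': array([[ 0.7469, -0.5639,  0.3524,  0.8666],
       [ 0.665 ,  0.6353, -0.3927, -0.3063],
       [-0.0025,  0.5276,  0.8495,  0.7394],
       [ 0.    ,  0.    ,  0.    ,  1.    ]])}
{'vertical_fov': 51.70908879147696, 'cx': 281.14461174438713, 'cy': 213.22130505028284, 'cam_to_world': array([[-0.0064,  0.9813, -0.1923,  0.3855],
       [-0.9995, -0.0005,  0.031 ,  0.0262],
       [ 0.0303,  0.1924,  0.9809,  1.0422],
       [ 0.    ,  0.    ,  0.    ,  1.    ]])}
{'t': 0.1, 'q': array([ 1.5121,  0.3593,  0.0112, -0.0003, -1.2241, -0.2881]), 'qd': array([-0.0014, -0.0015,  0.003 ,  0.0008,  0.0003,  0.0007]), 'joint_efforts': array([ -0.0021, -58.4165,  29.3751,   7.0156,   0.0102,  -0.0001]), 'eef_pos': array([0.2294, 0.6347, 0.4038]), 'ee_rot': array([ 3.1401, -0.0001, -0.3469]), 'force': array([0.2685, 0.6711, 0.1703]), 'moment': array([ 0.0128,  0.02  , -0.0389]), 'width': 0.08790888641634052}
```

View pics/scene0.png

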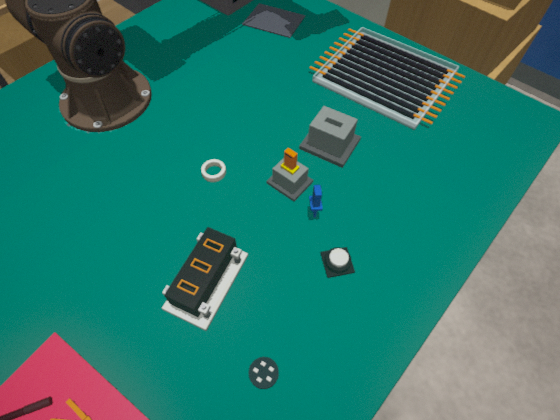

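View pics/top0.png

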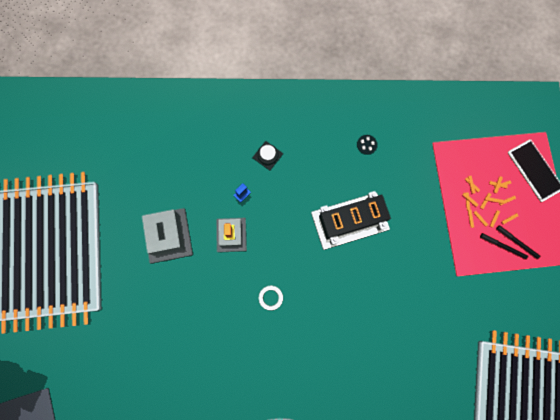

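The scene view shows the gauge (orange and yellow) in the small stand at about (290,165). The fixture's amber slots are at (213,245), (201,265) and (188,287). In the top view the gauge is at (229,231) and the slots are at (337,220), (355,215) and (375,210). The blue look-alike is at (241,193) in the top view.

```bash
cat > h.py <<'E'
import cv2,numpy as np
np.set_printoptions(precision=4,suppress=True)
def ray(f,px,z):
    """pixels (N,2) cast on plane z"""
    px=np.atleast_2d(px).astype(float); F=f["frame"].shape[0]/2/np.tan(np.radians(float(f["vertical_fov"]))/2)
    d=np.c_[(px[:,0]-f["cx"])/F,-(px[:,1]-f["cy"])/F,-np.ones(len(px))]
    M=f["cam_to_world"]; d=d@M[:3,:3].T; o=M[:3,3]
    return o+d*((z-o[2])/d[:,2])[:,None]
def proj(f,P):
    M=f["cam_to_world"]; F=f["frame"].shape[0]/2/np.tan(np.radians(float(f["vertical_fov"]))/2)
    c=(np.atleast_2d(P)-M[:3,3])@M[:3,:3]
    return np.c_[f["cx"]+F*c[:,0]/-c[:,2],f["cy"]-F*c[:,1]/-c[:,2]]
def cloud(f):
    h,w=f["range_z"].shape; u,v=np.meshgrid(np.arange(w),np.arange(h)); r=f["range_z"]
    F=h/2/np.tan(np.radians(float(f["vertical_fov"]))/2)
    p=np.stack([(u-f["cx"])/F*r,-(v-f["cy"])/F*r,-r],-1)
    return p@f["cam_to_world"][:3,:3].T+f["cam_to_world"][:3,3]
def mask(f,lo,hi): return cv2.inRange(cv2.cvtColor(f["frame"],cv2.COLOR_BGR2HSV),lo,hi)
def blobs(m,box,amin=15):
    x0,y0,x1,y1=box; s=np.zeros_like(m); s[y0:y1,x0:x1]=m[y0:y1,x0:x1]
    return [c for c in cv2.findContours(s,cv2.RETR_EXTERNAL,cv2.CHAIN_APPROX_NONE)[0] if cv2.contourArea(c)>=amin]
E
python3 - <<'E'
from h import *
B={"scene":((150,225,260,310),(270,140,310,180)),"top":((320,195,395,240),(210,215,250,245))}
crops=[]
for n in B:
    f=dict(np.load(n+"0.npz")); P=cloud(f)
    m=mask(f,(8,120,90),(35,255,255))
    print(n)
    for c in blobs(m,B[n][0]):
        px=c[:,0,:]; w=ray(f,px,.075)*1000
        r=cv2.minAreaRect(w[:,:2].astype(np.float32)); print("slot",r, w[:,:2].mean(0), [np.median(P[y,x,2]) for x,y in px[:1]])
    for lab,lo,hi,z in(("handle",(8,120,60),(20,255,255),.105),("collar",(21,120,60),(35,255,255),.060)):
        for c in blobs(mask(f,lo,hi),B[n][1],5):
            print(lab,c[:,0].min(0),c[:,0].max(0),cv2.contourArea(c))
    x0,y0,x1,y1=B[n][1]
    q=P[y0:y1,x0:x1].reshape(-1,3); t=q[(q[:,2]>.098)]
    print("top pts",len(t),t.mean(0),t[:,2].max(),cv2.minAreaRect((t[:,:2]*1000).astype(np.float32)))
    t=q[(q[:,2]>.046)&(q[:,2]<.055)]
    print("stand top",len(t),cv2.minAreaRect((t[:,:2]*1000).astype(np.float32)))
    crops.append(cv2.resize(f["frame"][y0-10:y1+20,x0-10:x1+20],(400,400),interpolation=cv2.INTER_CUBIC))
    (x0,y0,x1,y1)=B[n][0]
    q=P[y0-15:y1+25,x0-15:x1+15].reshape(-1,3);t=q[(q[:,2]>.068)&(q[:,2]<.085)]
    print("head top",len(t),t.mean(0),cv2.minAreaRect((t[:,:2]*1000).astype(np.float32)))
cv2.imwrite("pics/c0.png",np.hstack(crops))
E
```

```text
scene
slot ((583.144287109375, -217.71951293945312), (37.21770477294922, 17.144813537597656), 15.431890487670898) [ 582.8617 -217.8448] [np.float64(0.07587600654402171)]
slot ((570.2816772460938, -174.921630859375), (37.67566680908203, 18.06574249267578), 16.39486312866211) [ 570.5219 -174.66  ] [np.float64(0.07410535900000859)]
slot ((557.1697998046875, -131.84652709960938), (37.8184700012207, 18.305927276611328), 16.741090774536133) [ 557.0403 -131.6713] [np.float64(0.0751802987646859)]
handle [284 148] [296 168] 187.5
collar [281 163] [298 173] 64.0
top pts 100 [0.5719 0.0665 0.1734] 0.7394361842689571 ((701.5513916015625, -87.470703125), (25.02239990234375, 547.7096557617188), 39.645957946777344)
stand top 336 ((535.7411499023438, 113.51567840576172), (60.876312255859375, 52.62340545654297), 2.5624942779541016)
head top 2539 [ 0.5718 -0.1786  0.0746] ((569.3132934570312, -175.1417236328125), (61.654022216796875, 150.57810974121094), 16.553281784057617)
top
slot ((557.7647094726562, -131.6474609375), (37.73194122314453, 18.277637481689453), 16.699113845825195) [ 557.6092 -131.7821] [np.float64(0.07659593644563101)]
slot ((570.9124145507812, -174.401611328125), (38.559181213378906, 18.42962074279785), 16.24431037902832) [ 570.8727 -174.4479] [np.float64(0.07520544923741967)]
slot ((583.900146484375, -217.56556701660156), (38.730770111083984, 18.582332611083984), 15.78616714477539) [ 584.2151 -217.6757] [np.float64(0.07669645639568656)]
handle [224 223] [231 237] 85.0
collar [224 225] [234 239] 31.0
top pts 75 [0.5271 0.1102 0.1432] 1.0421664114100675 ((462.59185791015625, 77.47328186035156), (184.1003875732422, 20.486284255981445), 27.287817001342773)
stand top 337 ((536.6765747070312, 113.25877380371094), (59.16604232788086, 50.025814056396484), 1.1790224313735962)
head top 1615 [ 0.5691 -0.1743  0.076 ] ((569.7800903320312, -175.1177215576172), (60.33479309082031, 150.79360961914062), 16.674558639526367)
```

View pics/c0.png

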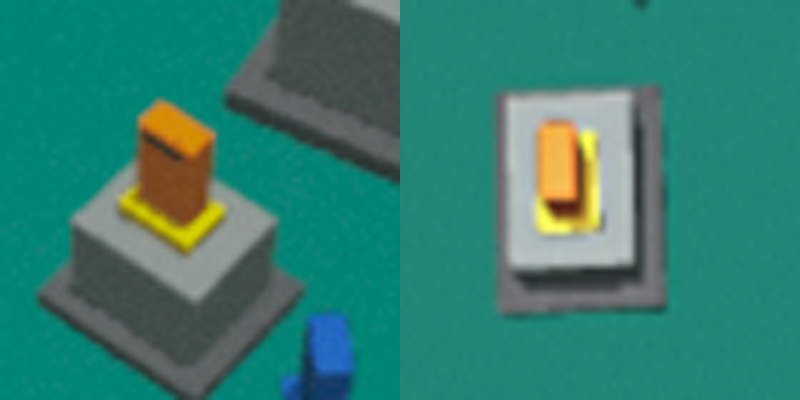

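```bash
python3 - <<'E'
from h import *
B={"scene":(270,140,310,180),"top":(210,215,250,245)}
for n in B:
    f=dict(np.load(n+"0.npz")); P=cloud(f); x0,y0,x1,y1=B[n]
    m=mask(f,(5,120,60),(40,255,255)); 
    s=np.zeros_like(m); s[y0:y1,x0:x1]=m[y0:y1,x0:x1]
    q=P[s>0]; 
    for a,b in((.099,.112),(.056,.066)):
        t=q[(q[:,2]>a)&(q[:,2]<b)]; print(n,len(t),t.mean(0)*1000,cv2.minAreaRect((t[:,:2]*1000).astype(np.float32)))
    # handle top bright orange
    V=cv2.cvtColor(f["frame"],cv2.COLOR_BGR2HSV)
    k=cv2.inRange(V,(5,150,190),(20,255,255)); 
    for c in blobs(k,B[n],5):
        w=ray(f,c[:,0],.105)*1000; print("ht",len(c),cv2.minAreaRect(w[:,:2].astype(np.float32)))
    k=cv2.inRange(V,(21,150,60),(35,255,255))
    cs=blobs(k,B[n],3); 
    w=ray(f,np.vstack(cs)[:,0],.060)*1000; print("collar",cv2.minAreaRect(w[:,:2].astype(np.float32)))
E
```

```text
scene 75 [535.9665 112.7672 104.1224] ((535.44873046875, 113.90399169921875), (23.805553436279297, 14.366809844970703), 1.6797984838485718)
scene 86 [538.6167 108.5789  59.9781] ((538.5187377929688, 108.51763916015625), (36.99592971801758, 21.306928634643555), 33.49026107788086)
ht 23 ((536.6278686523438, 113.39234924316406), (22.62209701538086, 11.521289825439453), 0.4520035684108734)
collar ((536.974365234375, 111.98033142089844), (33.275943756103516, 24.263797760009766), 2.080416679382324)
top 72 [532.9627 113.7441 105.7076] ((533.343505859375, 113.67119598388672), (11.324965476989746, 24.136987686157227), 89.58509826660156)
top 60 [530.4043 113.9696  61.0505] ((534.0443115234375, 114.57552337646484), (32.638309478759766, 23.13809585571289), 1.1545441150665283)
ht 29 ((534.176513671875, 114.92706298828125), (22.26439666748047, 13.062332153320312), 0.9298872351646423)
collar ((535.4068603515625, 114.55209350585938), (30.152652740478516, 22.68889808654785), 1.0813826322555542)
```

Call:
{"api": "send_rows", "payload": {
  "motion": [
    {"offset": [46.5,38.6,0],"turn": -21.4},
    {"offset": [46.5,38.6,0],"turn": -21.4},
    {"offset": [46.5,38.6,0],"turn": -21.4},
    {"offset": [46.5,38.6,0],"turn": -21.4},
    {"offset": [46.5,38.6,0],"turn": -21.4},
    {"offset": [46.5,38.6,0],"turn": -21.4},
    {"offset": [46.5,38.6,0],"turn": -21.4},
    {"offset": [46.5,38.6,0],"turn": -21.4}
  ],
  "hand": 1
}}

```text
t: 0.9
eef_pos: [0.4325, 0.2879, 0.4046]
ee_rot: [-3.142, 0.0, 0.027]
force: [1.7, 0.4, -0.4]
width: 0.0878
```

Call:
{"api": "send_rows", "payload": {
  "motion": [
    {"offset": [9.83,17.7,0],"turn": 0},
    {"offset": [9.83,17.7,0],"turn": 0},
    {"offset": [9.83,17.7,0],"turn": 0},
    {"offset": [9.83,17.7,0],"turn": 0},
    {"offset": [9.83,17.7,7.5],"turn": 0},
    {"offset": [9.83,17.7,7.5],"turn": 0},
    {"offset": [9.83,17.7,7.5],"turn": 0}
  ]
}}

```text
t: 1.6
eef_pos: [0.5339, 0.1142, 0.3258]
ee_rot: [3.139, 0.007, 0.025]
force: [0.3, -1.2, 0.1]
width: 0.0872
```

```bash
python3 - <<'E'
from station import *
from h import *
s=get_state();print(s["t"],s["eef_pos"],s["ee_rot"],s["force"])
a=[]
for n,b in(("scene",(240,70,350,200)),("top",(180,180,290,290))):
    f=grab_frame(n); a.append(cv2.resize(f["frame"][b[1]:b[3],b[0]:b[2]],(400,400),interpolation=cv2.INTER_CUBIC))
cv2.imwrite("pics/c1.png",np.hstack(a))
E
```

```text
1.6 [0.5339 0.1142 0.3258] [3.1385 0.007  0.0246] [ 0.2856 -1.2164  0.1295]
```

View pics/c1.png

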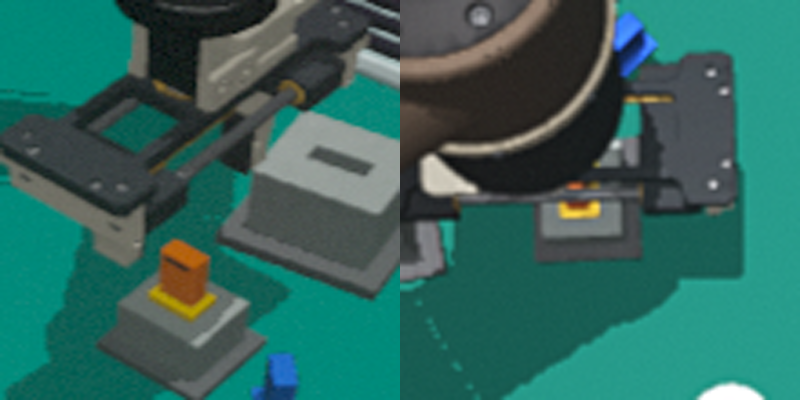

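The open jaws straddle the orange handle, which is at about (185,270) in the left crop. The left finger is near the big stand, so I narrow the jaws before going down.

Call:
{"api": "send_rows", "payload": {
  "motion": [
    {"offset": [0,0,0],"turn": 0},
    {"offset": [0,0,0],"turn": 0},
    {"offset": [0,0,3],"turn": 0},
    {"offset": [0,0,6],"turn": 0},
    {"offset": [0,0,8.4],"turn": 0},
    {"offset": [0,0,8.4],"turn": 0},
    {"offset": [0,0,8.4],"turn": 0}
  ],
  "hand": -0.1
}}

```text
t: 2.4
eef_pos: [0.5355, 0.1161, 0.2467]
ee_rot: [3.142, -0.001, 0.028]
force: [0.1, 0.5, 0.5]
width: 0.0411
```

Call:
{"api": "send_rows", "payload": {
  "motion": [
    {"offset": [0,0.2,0.1],"turn": 0},
    {"offset": [0,0.2,0.1],"turn": 0},
    {"offset": [0,0.2,0.1],"turn": 0}
  ]
}}

```text
t: 2.7
eef_pos: [0.5354, 0.1137, 0.2458]
ee_rot: [-3.141, -0.002, 0.027]
force: [0.2, -0.1, -0.3]
width: 0.0396
```

Call:
{"api": "send_rows", "payload": {
  "motion": [
    {"offset": [0,0,0],"turn": 0},
    {"offset": [0,0,0],"turn": 0},
    {"offset": [0,0,0],"turn": 0},
    {"offset": [0,0,0],"turn": 0},
    {"offset": [0,0,0],"turn": 0},
    {"offset": [0,0,0],"turn": 0},
    {"offset": [0,0,0],"turn": 0}
  ],
  "hand": -1,
  "squeeze": 20
}}

```text
t: 3.4
eef_pos: [0.5351, 0.1136, 0.2447]
ee_rot: [3.142, 0.0, 0.027]
force: [0.1, 0.5, 1.4]
width: 0.0141
```

Call:
{"api": "send_rows", "payload": {
  "motion": [
    {"offset": [0,0,-1],"turn": 0},
    {"offset": [0,0,-2.5],"turn": 0},
    {"offset": [0,0,-5],"turn": 0},
    {"offset": [0,0,-8],"turn": 0},
    {"offset": [0,0,-10],"turn": 0},
    {"offset": [0,0,-10],"turn": 0},
    {"offset": [0,0,-10],"turn": 0}
  ]
}}

```text
t: 4.1
eef_pos: [0.5349, 0.1135, 0.3453]
ee_rot: [-3.141, -0.001, 0.026]
force: [0.0, 0.1, -0.6]
width: 0.0136
```

Call:
{"api": "send_rows", "payload": {
  "motion": [
    {"offset": [0.4,5,0],"turn": -3},
    {"offset": [0.7,10,0],"turn": -6},
    {"offset": [1.0,15,0],"turn": -10},
    {"offset": [1.4,20,0],"turn": -13},
    {"offset": [1.6,24,0],"turn": -15.2},
    {"offset": [1.6,24.6,0],"turn": -15.2},
    {"offset": [1.6,24.6,2.8],"turn": -15.2},
    {"offset": [1.6,24.6,2.8],"turn": -15.2}
  ]
}}

```text
t: 4.9
eef_pos: [0.5559, -0.1322, 0.3127]
ee_rot: [-3.139, 0.007, 0.29]
force: [-1.5, -0.6, -1.9]
width: 0.0139
```

Call:
{"api": "send_rows", "payload": {
  "motion": [
    {"offset": [0,0,0],"turn": 0},
    {"offset": [0,0,0],"turn": 0},
    {"offset": [0,0,0],"turn": 0}
  ]
}}

```text
t: 5.2
eef_pos: [0.558, -0.1314, 0.3176]
ee_rot: [3.141, -0.001, 0.293]
force: [0.2, -0.5, -0.4]
width: 0.0141
```

```bash
python3 - <<'E'
from station import *
from h import *
s=get_state();print(s["t"],s["eef_pos"],s["ee_rot"],s["force"],s["moment"])
a=[]
for n,b in(("scene",(150,190,260,300)),("top",(290,150,400,260))):
    f=grab_frame(n); np.savez(n+"2.npz",**f); a.append(cv2.resize(f["frame"][b[1]:b[3],b[0]:b[2]],(400,400),interpolation=cv2.INTER_CUBIC))
cv2.imwrite("pics/c2.png",np.hstack(a))
E
```

```text
5.2 [ 0.558  -0.1314  0.3176] [ 3.1411 -0.0013  0.293 ] [ 0.1756 -0.5369 -0.405 ] [-0.0075 -0.0279 -0.0215]
```

View pics/c2.png

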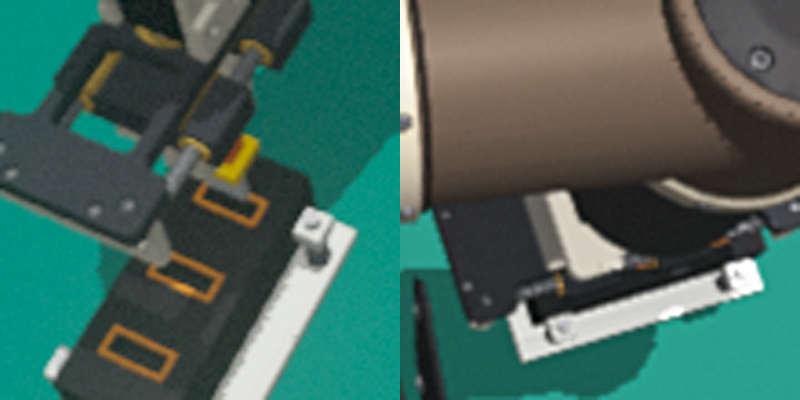

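```bash
python3 - <<'E'
from h import *
f=dict(np.load("scene2.npz")); m=mask(f,(20,120,60),(35,255,255))
P=cloud(f)
c=max(blobs(m,(200,210,240,245),5),key=cv2.contourArea); px=c[:,0]
print(px.min(0),px.max(0))
c0=np.array([.558,-.1314,0]);y=.293;R=np.array([[np.cos(y),-np.sin(y),0],[np.sin(y),np.cos(y),0],[0,0,1]])
for z in(.1249,.1329):
  for s in((17,12),(17,-12),(-17,-12),(-17,12)):
    print(z,s,proj(f,c0+R@np.array([s[0]/1e3,s[1]/1e3,z]))[0])
s=np.zeros_like(m);s[210:245,200:240]=m[210:245,200:240]
q=(P[s>0]-c0)@R*1000; print(np.percentile(q,[2,50,98],axis=0))
im=cv2.resize(f["frame"][205:265,190:250],(600,600),interpolation=cv2.INTER_CUBIC)
for z in(.1249,.1329):
  k=np.array([proj(f,c0+R@np.array([a/1e3,b/1e3,z]))[0] for a,b in((17,12),(17,-12),(-17,-12),(-17,12))])
  cv2.polylines(im,[np.int32((k-[190,205]+.5)*10)],True,(255,0,255))
for a,z in((5,.0),):
  k=np.array([proj(f,c0+R@np.array([a_/1e3,b/1e3,.1249-.036]))[0] for a_,b in((11,2.5),(11,-2.5),(-11,-2.5),(-11,2.5))])
  cv2.polylines(im,[np.int32((k-[190,205]+.5)*10)],True,(255,255,0))
cv2.imwrite("pics/c3.png",im)
E
```

```text
[209 227] [220 240]
0.1249 (17, 12) [221.3594 230.2332]
0.1249 (17, -12) [214.6297 241.3011]
0.1249 (-17, -12) [197.594  234.0097]
0.1249 (-17, 12) [204.527  223.1786]
0.1329 (17, 12) [220.8336 228.0029]
0.1329 (17, -12) [214.0281 239.1435]
0.1329 (-17, -12) [196.8315 231.8041]
0.1329 (-17, 12) [203.844  220.9042]
[[ -2.423  -42.2296  74.6245]
 [ 14.6017  -5.9318 132.5188]
 [ 33.8194  22.537  227.2611]]
```

View pics/c3.png

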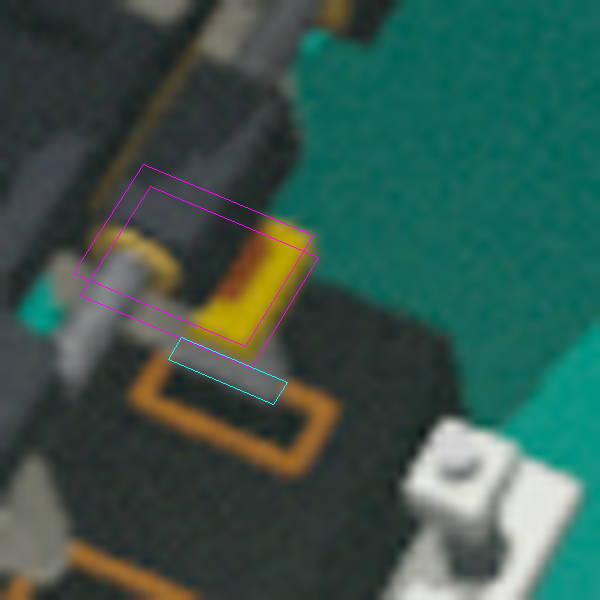

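The predicted collar and blade outlines land on the yellow collar at about (265,290) in the crop and the blade at (230,370), within about 1 mm. I start feeling the left slot.

Call:
{"api": "send_rows", "payload": {
  "motion": [
    {"offset": [-0.06,0.02,0.6],"turn": 0},
    {"offset": [-0.06,0.02,1.0],"turn": 0},
    {"offset": [-0.06,0.02,1.3],"turn": 0},
    {"offset": [-0.06,0.02,1.5],"turn": 0},
    {"offset": [-0.06,0.02,1.7],"turn": 0},
    {"offset": [-0.06,0.02,1.7],"turn": 0}
  ]
}}

```text
t: 5.9
eef_pos: [0.5571, -0.1323, 0.2993]
ee_rot: [-3.141, 0.001, 0.292]
force: [-0.1, 0.4, -0.3]
width: 0.0144
```

Call:
{"api": "send_rows", "payload": {
  "motion": [
    {"offset": [0,0,0.2],"turn": 0},
    {"offset": [0,0,0.4],"turn": 0},
    {"offset": [0,0,0.6],"turn": 0},
    {"offset": [0,0,0.7],"turn": 0},
    {"offset": [0,0,0.7],"turn": 0}
  ]
}}

```text
t: 6.4
eef_pos: [0.5571, -0.1323, 0.2925]
ee_rot: [-3.142, 0.0, 0.292]
force: [0.2, -0.8, -0.2]
width: 0.014
```

Call:
{"api": "send_rows", "payload": {
  "motion": [
    {"offset": [0,0,0.15],"turn": 0},
    {"offset": [0,0,0.3],"turn": 0},
    {"offset": [0,0,0.4],"turn": 0},
    {"offset": [0,0,0.4],"turn": 0}
  ]
}}

```text
t: 6.8
eef_pos: [0.5571, -0.1322, 0.2885]
ee_rot: [-3.142, 0.0, 0.292]
force: [-0.4, -0.9, 0.3]
width: 0.014
```

Call:
{"api": "send_rows", "payload": {
  "motion": [
    {"offset": [0,0,0.1],"turn": 0},
    {"offset": [0,0,0.2],"turn": 0},
    {"offset": [0,0,0.2],"turn": 0}
  ]
}}

```text
t: 7.1
eef_pos: [0.5571, -0.1323, 0.2865]
ee_rot: [-3.142, 0.0, 0.292]
force: [-0.0, 0.4, -1.2]
width: 0.0138
```

Call:
{"api": "send_rows", "payload": {
  "motion": [
    {"offset": [0,0,0.1],"turn": 0},
    {"offset": [0,0,0.2],"turn": 0},
    {"offset": [0,0,0.2],"turn": 0}
  ]
}}

```text
t: 7.4
eef_pos: [0.5571, -0.1322, 0.2845]
ee_rot: [-3.142, 0.0, 0.292]
force: [-1.2, -0.4, -0.6]
width: 0.0136
```

Call:
{"api": "send_rows", "payload": {
  "motion": [
    {"offset": [0,0,0.15],"turn": 0},
    {"offset": [0,0,0.3],"turn": 0},
    {"offset": [0,0,0.45],"turn": 0},
    {"offset": [0,0,0.6],"turn": 0},
    {"offset": [0,0,0.6],"turn": 0}
  ]
}}

```text
t: 7.9
eef_pos: [0.5571, -0.1323, 0.2784]
ee_rot: [-3.141, 0.0, 0.292]
force: [0.3, 0.4, -1.1]
width: 0.0138
```

Call:
{"api": "send_rows", "payload": {
  "motion": [
    {"offset": [0,0,0.15],"turn": 0},
    {"offset": [0,0,0.3],"turn": 0},
    {"offset": [0,0,0.45],"turn": 0},
    {"offset": [0,0,0.6],"turn": 0},
    {"offset": [0,0,0.6],"turn": 0}
  ]
}}

```text
t: 8.4
eef_pos: [0.5571, -0.1323, 0.2724]
ee_rot: [-3.141, 0.0, 0.292]
force: [-0.5, 1.1, -1.0]
width: 0.0141
```

Call:
{"api": "send_rows", "payload": {
  "motion": [
    {"offset": [0,0,0.1],"turn": 0},
    {"offset": [0,0,0.2],"turn": 0},
    {"offset": [0,0,0.3],"turn": 0},
    {"offset": [0,0,0.3],"turn": 0}
  ]
}}

```text
t: 8.8
eef_pos: [0.5571, -0.1323, 0.2695]
ee_rot: [-3.142, 0.0, 0.292]
force: [0.9, 0.3, -1.1]
width: 0.014
```

```bash
python3 - <<'E'
from station import *
from h import *
s=get_state();print(s["t"],s["eef_pos"],s["force"],s["moment"])
f=grab_frame("scene"); P=cloud(f)
m=mask(f,(20,120,60),(35,255,255)); s=np.zeros_like(m);s[225:265,200:245]=m[225:265,200:245]
q=P[s>0]; print(len(q),np.percentile(q[:,2],[10,50,90]))
cv2.imwrite("pics/c4.png",cv2.resize(f["frame"][200:320,150:270],(600,600),interpolation=cv2.INTER_CUBIC))
E
```

```text
8.8 [ 0.5571 -0.1323  0.2695] [ 0.9058  0.2617 -1.0885] [-0.0785  0.063  -0.0021]
86 [0.076  0.0844 0.1762]
```

View pics/c4.png

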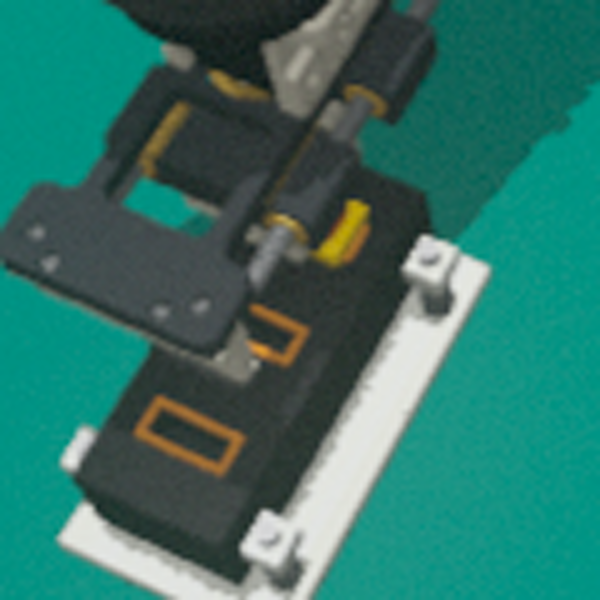

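The yellow collar at about (345,235) in the crop sits about 1–2 mm above the head top over the left slot. The head is not sunk and the force is about 1 N, so the left slot is the wide one. I seat the gauge and then release it.

Call:
{"api": "send_rows", "payload": {
  "motion": [
    {"offset": [0,0,0.05],"turn": 0},
    {"offset": [0,0,0.1],"turn": 0},
    {"offset": [0,0,0.15],"turn": 0},
    {"offset": [0,0,0.15],"turn": 0}
  ]
}}

```text
t: 9.25
eef_pos: [0.5571, -0.1323, 0.2681]
ee_rot: [-3.142, 0.0, 0.292]
force: [-0.3, -0.0, -0.8]
width: 0.0137
```

Call:
{"api": "send_rows", "payload": {
  "motion": [
    {"offset": [0,0,0.04],"turn": 0},
    {"offset": [0,0,0.08],"turn": 0},
    {"offset": [0,0,0.08],"turn": 0}
  ]
}}

```text
t: 9.55
eef_pos: [0.5571, -0.1322, 0.2677]
ee_rot: [3.141, -0.0, 0.292]
force: [-1.0, 0.6, 3.8]
width: 0.0139
```

Contact at 3.8 N, at exactly the predicted home height (0.2677). Releasing.

Call:
{"api": "send_rows", "payload": {
  "motion": [
    {"offset": [0,0,0],"turn": 0},
    {"offset": [0,0,0],"turn": 0},
    {"offset": [0,0,0],"turn": 0},
    {"offset": [0,0,0],"turn": 0},
    {"offset": [0,0,0],"turn": 0},
    {"offset": [0,0,0],"turn": 0}
  ],
  "hand": -0.1
}}

```text
t: 10.15
eef_pos: [0.5571, -0.1323, 0.2673]
ee_rot: [3.142, 0.0, 0.292]
force: [0.1, 0.1, -0.0]
width: 0.0395
```

Call:
{"api": "send_rows", "payload": {
  "motion": [
    {"offset": [0,0,-1],"turn": 0},
    {"offset": [0,0,-3],"turn": 0},
    {"offset": [0,0,-6],"turn": 0},
    {"offset": [0,0,-10],"turn": 0},
    {"offset": [0,0,-14],"turn": 0},
    {"offset": [0,0,-14],"turn": 0}
  ]
}}

```text
t: 10.75
eef_pos: [0.5583, -0.1326, 0.4145]
ee_rot: [3.138, -0.01, 0.293]
force: [-0.2, -0.7, 0.5]
width: 0.0393
```

Call:
{"api": "send_rows", "payload": {
  "motion": [
    {"offset": [0,-5,0],"turn": 0},
    {"offset": [0,-10,0],"turn": 0},
    {"offset": [0,-15,0],"turn": 0},
    {"offset": [0,-20,0],"turn": 0},
    {"offset": [0,-25,0],"turn": 0},
    {"offset": [0,-25,0],"turn": 0},
    {"offset": [0,-25,0],"turn": 0}
  ]
}}

```text
t: 11.45
eef_pos: [0.4847, 0.1084, 0.4081]
ee_rot: [-3.141, -0.001, 0.295]
force: [0.8, -1.3, 0.1]
width: 0.0392
```

```bash
python3 - <<'E'
from station import *
from h import *
s=get_state();print(s["t"],s["eef_pos"],s["force"],s["width"])
a=[]
for n,b in(("scene",(160,200,280,320)),("top",(200,130,400,320))):
    f=grab_frame(n); P=cloud(f); x0,y0,x1,y1=(200,225,250,265) if n=="scene" else (320,200,348,240)
    m=mask(f,(20,120,60),(35,255,255)); s=np.zeros_like(m);s[y0:y1,x0:x1]=m[y0:y1,x0:x1]
    c=cv2.erode(s,np.ones((2,2),np.uint8)); q=P[c>0]; print(n,len(q),np.percentile(q[:,2],[10,50,90]) if len(q) else "")
    q=P[y0-15:y1,x0:x1].reshape(-1,3); t=q[(q[:,2]>.118)&(q[:,2]<.14)]; print("handle top",len(t),np.median(t,0))
    a.append(cv2.resize(f["frame"][b[1]:b[3],b[0]:b[2]],(400,400),interpolation=cv2.INTER_CUBIC))
    f0=np.load(n+"0.npz")["frame"]; cv2.imwrite(f"pics/{n}5.png",f["frame"])
cv2.imwrite("pics/c5.png",np.hstack(a))
E
```

```text
11.45 [0.4847 0.1084 0.4081] [ 0.8282 -1.2894  0.1002] 0.03919248770797916
scene 104 [0.0773 0.0825 0.1268]
handle top 139 [ 0.5583 -0.1338  0.1274]
top 82 [0.0817 0.085  0.1297]
handle top 85 [ 0.5559 -0.1314  0.1287]
```

View pics/c5.png

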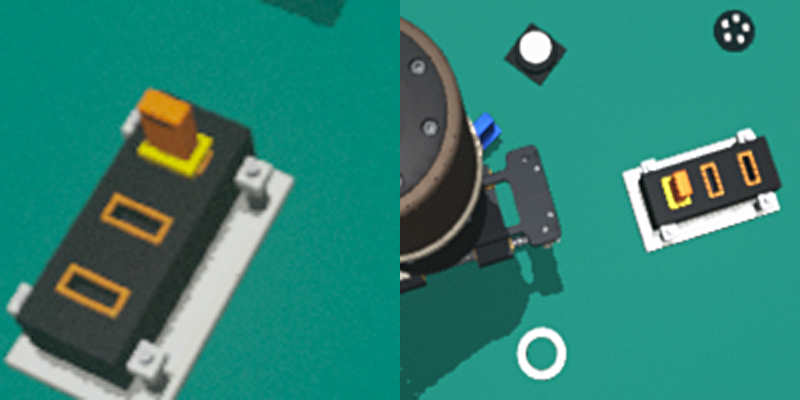

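The gauge stands upright in the left slot, with the yellow collar at (175,155) in the left crop, flush on the head. Its top is at 0.128 m, the height expected when fully home. The arm is clear and the bystanders have not moved.

```bash
python3 -c "
from station import *
print(job_done())"
```

```text
the job is handed in; nothing more can be done
None
```

The gauge is standing fully home in the left slot (the +y end), which is the wide one, and the job is handed in at about 11.5 s.

- **Feeling the slots:** I tried the left slot first. The blade went past the 14 mm step depth and on down its whole 36 mm with only about 1 N of noise. I did not probe the middle and right slots, since only one slot is wide.
- **Seating:** The collar touched down at exactly the predicted height, with 3.8 N, which is below the 4 N at which the head starts to sink. I then released the gauge and drew the arm clear.
- **Last checks:** Both cameras show the gauge upright with its collar on the head. The handle top reads 0.127–0.129 m against 0.128 m expected. In the last pictures the tape, speaker, module and blue look-alike appear undisturbed; I judged that by eye and did not measure it. No check failed or disagreed.

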